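# Pop open the headlamp bin

## Robot

A 6-joint arm with a two-finger parallel gripper is mounted at the origin on the work surface. World frame = base frame: x ahead of the robot, y to its left, z up, the work surface at z = 0. Lengths are in m, angles in rad, forces in N, time in s.
With the tool pointing down it reaches from about 0.425 to 0.95 m from the base axis. Payload 3.5 kg.
Tool frame: the origin (TCP) lies at the very end of the fingers, on their centre line; the grasp point (between the pads) lies 19 mm behind it; y points along the fingers, z is the direction in which the jaws open and shut, and the axes are right-handed (so a half turn about y gives the same grasp; the last joint's range is limited). The gripper opens to 85 mm and grips with 20 to 120 N. Pads are 22 mm wide; open, the fingers measure 114 mm over their backs; the gripper's body (76 mm by 85 mm) begins 54 mm behind the grasp point. The pads swing forward as they close: fully open they stand 13 mm farther back than shut.
Start: joints at [0.957, 0.286, 1.577, -0, 1.279, -0.15], TCP at [0.302, 0.604, 0.231] pointing down, gripper open.
Joint ranges: [-2.77, 2.77], [-0.9, 2.22], [0.21, 2.48], [-1.53, 4.67], [0.24, 2.81], [-2.84, 2.84]. Speed limits (rad/s): [2.79, 2.79, 3.14, 3.14, 3.14, 3.14].

## Interface

Orientations are given as a unit quaternion [x, y, z, w].
In Python, from plant import ctrl, cams gives the robot as it stands.
- The arm moves only by the tool play_rows, never from a script. Its argument "steps" is a list of rows, each an object of numbers: "claw": the finger opening in cm, from 0 to 8.54; "tx", "ty", "tz": the shift along the tool's x, y, z in cm; "ax", "ay", "az": the turn, a rotation vector about the tool's x, y, z in degrees. A call has 1 to 12 rows; each row is the pose to reach, as a shift and turn from the pose commanded when the call began, along the tool's axes at that moment; what a row does not reach only later rows make up. A row lasts 1/12 s, in which the tool goes at most 41.7 mm and 7.16 degrees, less where a joint would pass 70% of its speed; a pose out of reach is approached as far as the arm can. A call with a gripper value outside its range is refused whole. The fingers move at their own pace and stop on an object; "grip_force" is the grip in N (left out, the last holds). Time passes only in rows, so rows that repeat a pose let the fingers close. It gives the time, the measured TCP pose, the force and the opening at its end, in the units of the state.
- ctrl.get_state(): the state, without advancing time (a new reading comes with each control period).
- cams.read_camera(name): name is "scene" or "top" or "wrist"; returns (picture, depth): 420x560x3 uint8, blue, green, red; 420x560 float32, m along the optical axis (not along the pixel's ray), 0 where there is no reading.
- cams.camera_model(name): a dict with "intrinsics" (3x3 intrinsics, pixels), "distortion" ([k1, k2, p1, p2, k3] as OpenCV has them; the pictures are not rectified), "rvec" (rotation vector, rad) and "tvec" (3), from world to camera coordinates, as OpenCV has them; the wrist camera has in their place "tool_from_camera" (4x4, takes a point from camera to tool coordinates, whose origin is the TCP and whose axes are the tool frame's). Camera axes: x right, y down, z forward; pixel columns grow to the right and rows downward; lengths in m; the calibration is good to about 2 mm. A picture is of the moment at which its call begins: read the wrist's pose just before it. camera_model takes no time and is no camera call.
- ctrl.sign_off(): hands the job in, once; it reports no verdict.
The state is a dict: "time": time; "qpos": joint angles; "dq": joint speeds; "joint_efforts": joint torques, N m; "eef_pos": TCP position; "tcp_rot": TCP orientation; "contact_force": force on the tool from outside, world axes, zero at the start; "wrist_torque": the same for the moment, N m; "opening": opening from 0.0 (shut) to 1.0 (fully open).
Only numpy, scipy, OpenCV 4.12 (cv2) and the standard library are available. Lean on these libraries where they do the work, as an engineer would, in place of code of your own. Each camera call takes 0.05 s, during which the arm holds its last target.

## Task

Open the clear bin that has the headlamp in it, using fingertip touches only: press gently down on the front edge of its lid so that the push-to-open catch lets go and the lid springs ajar, let it come to rest there, then push the lid on over backwards until it stays fully open by itself. Leave the headlamp in its bin and the other two bins shut, do not lift or shove the bins, and leave the scraper, boot tree and tumbler where they are.

Things in the scene. Friction and masses are not known exactly. Their poses are not given: they have to be found in the camera images.
- bin_lamp: Loose clear plastic bin holding the headlamp: 150 (x) x 90 (y) x 80 mm high, 3 mm walls, about 0.9 kg, on its step. Origin: centre of its underside. x axis: from front (press edge, robot side) to back (hinge). The three bins are alike but for their contents; they stand in a row across the robot's front in any order, yaw within 0.4 rad.
- lid_lamp (a joint): Lid angle (rad) of the headlamp bin: 0 shut and latched, -0.045 pushed down to the stop, about 0.68 sprung ajar, 1.85 fully open (leaning back past upright on its stop). Damped hinge, under 2 N at the free edge: let go short of upright, the lid sinks back to ajar; past upright it tips slowly back to 1.85 and stays. A latch tongue hangs 32 mm under the lid near its right (-y) front corner.
- bin_basket: Loose clear plastic bin holding the ski pole basket: 150 (x) x 90 (y) x 80 mm high, 3 mm walls, about 0.9 kg, on its step. Origin: centre of its underside. x axis: from front (press edge, robot side) to back (hinge).
- lid_basket (a joint): Lid angle (rad) of the ski pole basket bin: 0 shut and latched, about 0.68 sprung ajar. Same lid and latch as the headlamp bin's; to be left shut.
- bin_brush: Loose clear plastic bin holding the boot brush: 150 (x) x 90 (y) x 80 mm high, 3 mm walls, about 0.9 kg, on its step. Origin: centre of its underside. x axis: from front (press edge, robot side) to back (hinge).
- lid_brush (a joint): Lid angle (rad) of the boot brush bin: 0 shut and latched, about 0.68 sprung ajar. Same lid and latch as the headlamp bin's; to be left shut.
- tab_lamp (a point): Where to press the headlamp bin's lid: on its top, mid-width of the 26 mm wide grey press strip, 13 mm in from the free front edge, 152 mm from the hinge line, 93 mm above the bin's underside when shut. Moves with the lid. Pushing it down 4 mm (about 5 N; stop at 7 mm) frees the catch; when the finger then draws away upward, a spring plunger lifts the lid after it to 0.68 rad, no further.
- hinge_lamp (a point): Middle of the headlamp lid's hinge line, at the bin's back wall, 75 mm behind the bin's centre, 88 mm above the bin's underside, level with the lid's underside; the line runs along the bin's y. The lid is a flat clear panel, 165 x 94 x 5 mm, grey-rimmed; its free edge is 165 mm from this line, 15 mm beyond the bin's front wall, and about 190 mm above the bin's underside when ajar.
- step_lamp: Fixed wooden step under the headlamp bin, 170 x 100 mm, its flat top 5 to 40 mm above the shelf, differing from bin to bin. Origin: 50 mm below the centre of its top (inside the shelf); same yaw as its bin.
- step_basket: Fixed wooden step under the ski pole basket bin, 170 x 100 mm, its flat top 5 to 40 mm above the shelf, differing from bin to bin. Origin: 50 mm below the centre of its top (inside the shelf); same yaw as its bin.
- step_brush: Fixed wooden step under the boot brush bin, 170 x 100 mm, its flat top 5 to 40 mm above the shelf, differing from bin to bin. Origin: 50 mm below the centre of its top (inside the shelf); same yaw as its bin.
- headlamp: Silver headlamp unit without strap, 50 x 66 x 36 mm, a rounded aluminium block with one large round black-ringed lens on its top, lying loose on the floor of its bin. Origin: centre of its underside. To be left in the bin.
- scraper: Grey plastic ice scraper, 170 mm long, with a 95 mm wide blade, 18 mm high, lying loose on the shelf to the right (-y) of the bins. Origin: on its underside at mid-length; x towards the blade. Bystander.
- boot_tree: Wooden boot tree, 235 mm long along its x, 66 mm wide, up to 76 mm high, loose on the shelf left (+y) of the bins. Origin: on its underside at mid-length. Bystander.
- tumbler: Metal tumbler, 72 mm across, 100 mm high, standing loose on the shelf right (-y) of the bins, beyond the scraper. Origin: centre of its underside. Bystander.
Mind the look-alikes: they are no part of the job. Leave any red look-alike of the bin_brush alone. What is shaped like the bin_basket but red is not meant.

How it is judged:
On the way:
1. the headlamp bin's lid has been pressed and has sprung ajar, resting there (0.5 to 0.8 rad, nearly still) (value of joint lid_lamp between 0.5 and 0.8 rad and velocity of joint lid_lamp between -0.1 and 0.1 rad/s), for 0.2 s.
At the end, for the whole second after the job is handed in: The headlamp bin's lid is fully open (above 1.65 rad) and at rest, the headlamp lies in its bin, the other two lids are shut (below 0.08 rad), all bins stand level within 50 mm of their starts, and the scraper, boot tree and tumbler within 30 mm of theirs (value of joint lid_lamp above 1.65 rad and velocity of joint lid_lamp below 0.1 rad/s and z of headlamp in the frame of bin_lamp below 0.03 m and horizontal distance between headlamp and bin_lamp below 0.07 m and value of joint each of lid_basket, lid_brush below 0.08 rad and distance of each of bin_lamp, bin_basket, bin_brush from where it was at the start of the episode below 0.05 m and distance of each of scraper, boot_tree, tumbler from where it was at the start of the episode below 0.03 m and angle between each of bin_lamp, bin_basket, bin_brush's own z axis and vertical below 0.1 rad); the robot touches nothing.
It fails at once if the fingers press on the headlamp bin or its lid with over 40 N (contact force between the fingers and bin_lamp above 40 N).
It fails at once if a bin is lifted (15 mm), tipped (0.2 rad) or shoved more than 50 mm (z of bin_lamp in the frame of step_lamp above 0.065 m or angle between any of bin_lamp, bin_basket, bin_brush's own z axis and vertical above 0.2 rad or distance of any of bin_lamp, bin_basket, bin_brush from where it was at the start of the episode above 0.05 m or z of bin_basket in the frame of step_basket above 0.065 m or z of bin_brush in the frame of step_brush above 0.065 m).
It fails at once if the lid of another bin springs open (value of joint any of lid_basket, lid_brush above 0.15 rad).
It fails at once if the headlamp is lifted from the floor of its bin by more than 30 mm (z of headlamp in the frame of bin_lamp above 0.033 m).
It fails at once if the scraper, boot tree or tumbler is moved more than 30 mm (distance of any of scraper, boot_tree, tumbler from where it was at the start of the episode above 0.03 m).
It also fails if it takes over 45 s, if anything falls off the work surface, if the arm or the gripper's body presses on something with over 40 N, if the wrist force passes 120 N, or if a joint passes its speed limit or range.

## Working session

There is one attempt and no reset: what is moved stays moved. The work goes in short steps, Python scripts to look and compute and a tool call to move; the robot and the scene stay as the last step left them, time stands still between calls to the robot, and variables do not carry over. Pictures are saved under pics/ and viewed, and the job is handed in when it is done.

Besides the shell and the picture viewer there is one more tool, called after "Emit:" by a JSON object that holds its "method" and its "body". play_rows: Moves the arm, as the interface text tells. Its arguments: {"type":"object","properties":{"steps":{"type":"array","items":{"type":"object","properties":{"claw":{"type":"number"},"tx":{"type":"number"},"ty":{"type":"number"},"tz":{"type":"number"},"ax":{"type":"number"},"ay":{"type":"number"},"az":{"type":"number"}}}},"grip_force":{"type":"number"}},"required":["steps"]}

```bash
ls; mkdir -p pics
python3 - <<'E'
from plant import ctrl,cams
import cv2,numpy as np
s=ctrl.get_state();print(s)
for n in("scene","top"):
    p,d=cams.read_camera(n);cv2.imwrite(f"pics/{n}0.png",p);np.save(f"{n}0.npy",d);print(n,cams.camera_model(n))
print(cams.camera_model("wrist"))
E
```

```text
pics
{'time': 0.0, 'qpos': array([ 9.56984226e-01,  2.87177522e-01,  1.57818972e+00, -1.18994389e-05,
        1.27862007e+00, -1.49962865e-01]), 'dq': array([-1.51706587e-03, -2.97591479e-03,  1.41336340e-03,  3.09024758e-04,
        1.12475377e-03, -9.29788838e-05]), 'joint_efforts': array([-1.03804326e-03, -4.05985236e+01, -2.92622226e+01, -1.59916167e-04,
        5.83714034e-03,  3.64060526e-06]), 'eef_pos': array([0.30155552, 0.60314847, 0.2299324 ]), 'tcp_rot': array([ 0.68896152, -0.16283971,  0.16221614, -0.68738721]), 'contact_force': array([ 0.426961  ,  0.43247615, -0.29786791]), 'wrist_torque': array([ 0.00019679,  0.00777314, -0.03238339]), 'opening': 1.001256383078587}
scene {'intrinsics': array([[434.63224702,   0.        , 280.45105731],
       [  0.        , 434.63224702, 204.24798767],
       [  0.        ,   0.        ,   1.        ]]), 'distortion': array([0.03402217, 0.        , 0.        , 0.        , 0.        ]), 'rvec': array([ 1.08370926,  2.18694513, -1.17466517]), 'tvec': array([ 0.31619005, -0.15957879,  1.56292526])}
top {'intrinsics': array([[476.9890372
[... 245 characters left out ...]
, -2.14703452,  0.13157068]), 'tvec': array([-0.02311026,  0.55865639,  1.25815887])}
{'intrinsics': array([[337.34220298,   0.        , 276.85408153],
       [  0.        , 337.34220298, 211.63864308],
       [  0.        ,   0.        ,   1.        ]]), 'distortion': array([0.00996319, 0.        , 0.        , 0.        , 0.        ]), 'tool_from_camera': array([[-3.93425602e-05,  9.56817318e-01,  2.90689901e-01,
        -7.36235780e-02],
       [-4.78254010e-04, -2.90689886e-01,  9.56817204e-01,
        -1.43376133e-01],
       [ 9.99999885e-01, -1.01379973e-04,  4.69038204e-04,
        -2.64335639e-04],
       [ 0.00000000e+00,  0.00000000e+00,  0.00000000e+00,
         1.00000000e+00]])}
```

View pics/scene0.png

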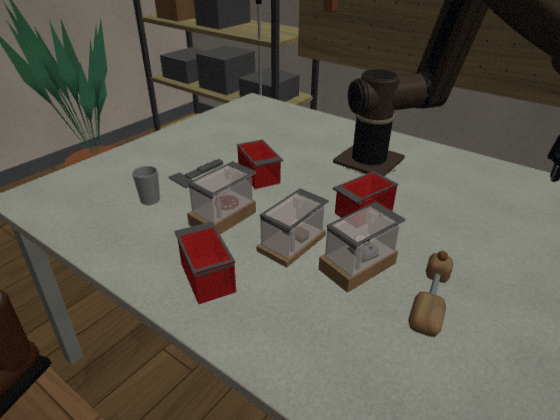

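View pics/top0.png

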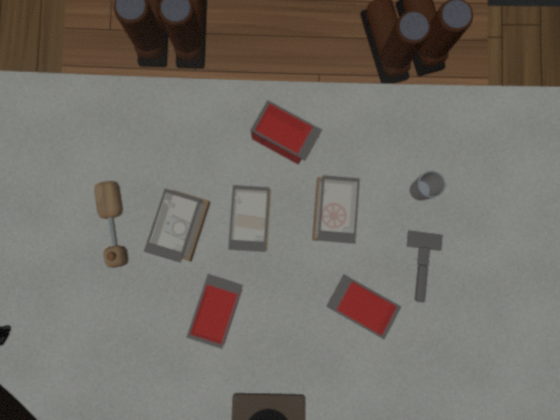

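The top view has the robot at the bottom. The left bin, near (178,225), seems to hold the lens-shaped item, the middle one (250,218) the brush and the right one (338,210) the basket. I'll zoom in to check.

Run:
```python
import cv2,numpy as np
p=cv2.imread("pics/top0.png");a=cv2.resize(p[175:275,130:290],None,fx=5,fy=5,interpolation=cv2.INTER_CUBIC)
a=cv2.convertScaleAbs(a,alpha=1.5);cv2.imwrite("pics/topz.png",a)
p=cv2.imread("pics/scene0.png");a=cv2.resize(p[170:300,240:420],None,fx=4.4,fy=4.4,interpolation=cv2.INTER_CUBIC)
a=cv2.convertScaleAbs(a,alpha=1.5);cv2.imwrite("pics/scz.png",a)
```

```text
(no output)
```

View pics/topz.png

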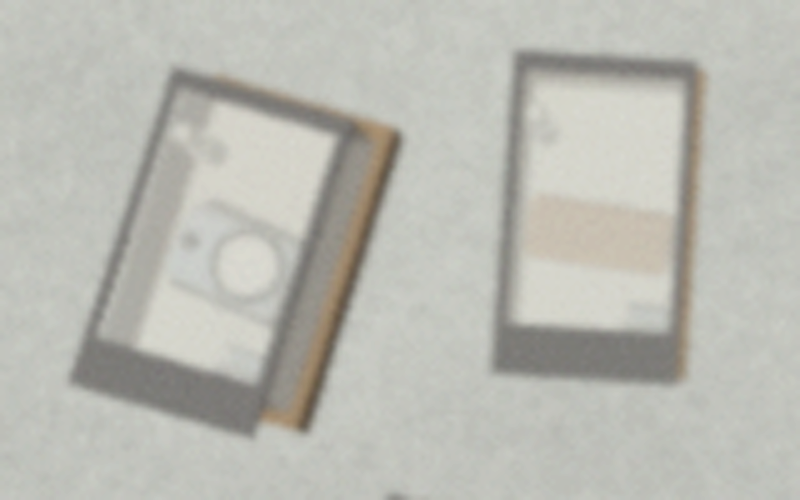

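View pics/scz.png

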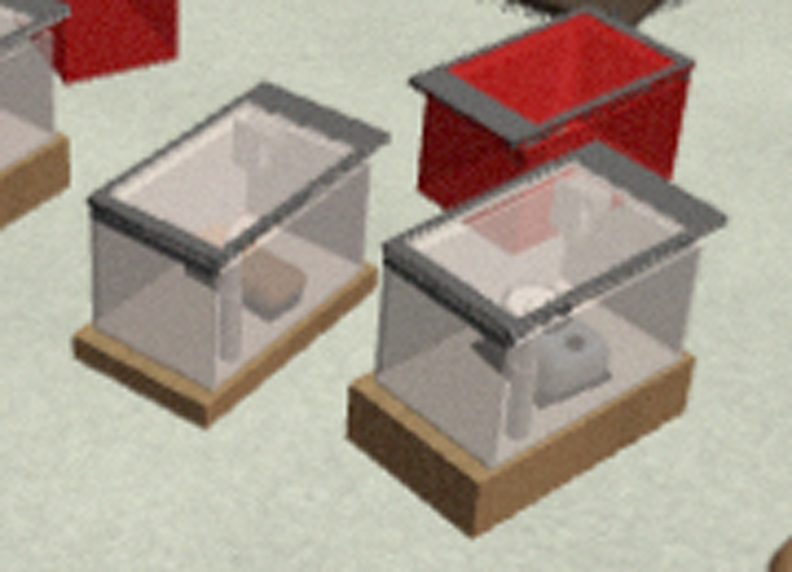

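The left bin holds the headlamp: a silver block with a round lens. Its lid corners in the zoom are about (70,382), (255,437), (357,125) and (172,68). Next I'll fit its pose.

```bash
cat > h.py <<'E'
import numpy as np,cv2
from plant import ctrl,cams
from scipy.spatial.transform import Rotation as R
def W(name,uv,d,m=None):
    m=m or cams.camera_model(name)
    n=cv2.undistortPoints(np.array(uv,float).reshape(-1,1,2),m["intrinsics"],m["distortion"])[:,0]
    Pc=np.c_[n,np.ones(len(n))]*np.array(d).reshape(-1,1)
    return (Pc-m["tvec"])@cv2.Rodrigues(m["rvec"])[0]
E
python3 - <<'E'
from h import *
from scipy.optimize import least_squares
d=np.load("top0.npy")
t=lambda z:np.array(z)/5-0.4+np.array([130,175])
strip=t([[120,380],[165,390],[200,400],[225,410]])
print(W("top",strip,[np.median(d[int(v)-1:int(v)+2,int(u)-1:int(u)+2]) for u,v in strip]))
ds=np.load("scene0.npy")
s=lambda z:np.array(z)/4.4-0.4+np.array([240,170])
st=s([[590,160],[640,185],[690,215]])
print(W("scene",st,[np.median(ds[int(v)-1:int(v)+2,int(u)-1:int(u)+2]) for u,v in st]))
# corners of lid top: FL FR BR BL
obs_t=t([[70,382],[255,437],[357,125],[172,68]])
obs_s=s([[727,217],[590,143],[385,245],[512,342]]) # FL, FR, BR, BL (outer top corners)
loc=np.array([[-.090,.047],[-.090,-.047],[.075,-.047],[.075,.047]])
def pred(p,n):
    x,y,z,a=p;c,s_=np.cos(a),np.sin(a)
    P=np.c_[x+loc[:,0]*c-loc[:,1]*s_,y+loc[:,0]*s_+loc[:,1]*c,np.full(4,z)]
    m=cams.camera_model(n);return cv2.projectPoints(P,m["rvec"],m["tvec"],m["intrinsics"],m["distortion"])[0][:,0]
f=lambda p,ns:np.concatenate([(pred(p,n)-o).ravel() for n,o in ns])
for ns in ([("top",obs_t)],[("scene",obs_s)],[("top",obs_t),("scene",obs_s)]):
    r=least_squares(f,[.6,.2,.12,-.2],args=(ns,));print(r.x,np.round(r.fun,1))
p=r.x;c,s_=np.cos(p[3]),np.sin(p[3])
print("tab",p[0]-.077*c,p[1]-.077*s_,"hinge",p[0]+.075*c,p[1]+.075*s_,"lidtop z",p[2],'step',p[2]-.093)
E
```

```text
[[0.45859808 0.29103901 0.13427727]
 [0.45423806 0.26936018 0.13278143]
 [0.44972188 0.2521003  0.13301174]
 [0.44510087 0.23965024 0.13344617]]
[[0.45112969 0.23104785 0.13127705]
 [0.45688449 0.26420981 0.13125754]
 [0.46680553 0.29808513 0.13124446]]
[ 0.53120793  0.24981829  0.11790312 -0.26766767] [ 0.2  0.3 -0.4  0.2 -0.5 -0.6  0.7  0.1]
[ 0.53124982  0.2463403   0.12979239 -0.24943865] [-0.1  0.3  0.4  0.  -0.8  0.8  0.5 -1. ]
[ 0.53057135  0.24676717  0.12952837 -0.25955315] [ 0.4  0.7  0.3  0.3 -0.1 -1.2  0.6 -0.3  0.3  0.6  1.1  0.1 -0.6  0.6
  0.4 -1.1]
tab 0.45615048728726154 0.266529121981955 hinge 0.6030592104793377 0.2275185202168716 lidtop z 0.12952836623599276 step 0.03652836623599276
```

```bash
cat >> h.py <<'E'
yaw=-.26; HX=np.array([.603,.2275,.127]); bx=np.array([np.cos(yaw),np.sin(yaw),0]);by=np.array([-np.sin(yaw),np.cos(yaw),0])
def b(x,z,y=0): # x along bin rel hinge, z world
    return HX[:2].tolist() and np.array([*(HX+bx*x+by*y)[:2],z])
def go(target,Rt=None):
    s=ctrl.get_state();r=R.from_quat(s["tcp_rot"])
    print("t",round(s["time"],2),"pos",s["eef_pos"].round(4),"F",s["contact_force"].round(2),"op",round(s["opening"],2))
    print("shift cm",np.round(100*r.inv().apply(np.array(target)-s["eef_pos"]),2))
    if Rt is not None: print("rot deg",np.degrees((r.inv()*Rt).as_rotvec()).round(1))
E
python3 - <<'E'
from h import *
r=R.from_quat(ctrl.get_state()["tcp_rot"]);print(r.as_matrix().round(3))
for zt in (by,-by):
    y=np.array([0,0,-1.]);x=np.cross(y,zt)
    go(b(-.152,.20),R.from_matrix(np.c_[x,y,zt]))
E
```

```text
[[ 0.894 -0.001  0.447]
 [-0.447 -0.002  0.894]
 [-0.    -1.    -0.002]]
t 0.1 pos [0.3016 0.6032 0.2301] F [ 0.26 -0.57 -0.5 ] op 1.0
shift cm [ 28.88   3.05 -23.19]
rot deg [  0.1 -11.7  -0. ]
t 0.1 pos [0.3016 0.6032 0.2301] F [ 0.26 -0.57 -0.5 ] op 1.0
shift cm [ 28.88   3.05 -23.19]
rot deg [  0.  168.3   0.2]
```

Emit:
{"method": "play_rows", "body": {"steps": [{"claw": 0,"tx": 3,"ty": 0,"tz": -2.4,"ay": -4},{"claw": 0,"tx": 6,"ty": 0,"tz": -4.8,"ay": -8},{"claw": 0,"tx": 9,"ty": 0,"tz": -7.2,"ay": -11.7},{"claw": 0,"tx": 12,"ty": 0,"tz": -9.6,"ay": -11.7},{"claw": 0,"tx": 15,"ty": 0,"tz": -12,"ay": -11.7},{"claw": 0,"tx": 18,"ty": 0,"tz": -14.4,"ay": -11.7},{"claw": 0,"tx": 21,"ty": 0.5,"tz": -16.8,"ay": -11.7},{"claw": 0,"tx": 24,"ty": 1,"tz": -19.2,"ay": -11.7},{"claw": 0,"tx": 26.5,"ty": 2,"tz": -21.4,"ay": -11.7},{"claw": 0,"tx": 28.4,"ty": 2.8,"tz": -22.9,"ay": -11.7},{"claw": 0,"tx": 28.9,"ty": 3,"tz": -23.2,"ay": -11.7},{"claw": 0,"tx": 28.9,"ty": 3,"tz": -23.2,"ay": -11.7}], "grip_force": 20}}

```text
invalid input at $.steps[0]: expected keys claw, tx, ty, tz, ax, ay, az
```

Run:
```python
from h import *
for n in("wrist","top","scene"):
    p,d=cams.read_camera(n);np.save(n+"1.npy",d)
    cv2.imwrite(f"pics/{n}1.png",cv2.convertScaleAbs(p,alpha=1.4))
y=np.array([0,0,-1.]);x=np.cross(y,by)
go(b(-.152,.137),R.from_matrix(np.c_[x,y,by]))
```

```text
t 0.25 pos [0.3017 0.6034 0.2306] F [ 0.18 -0.02  1.34] op 1.0
shift cm [ 28.88   9.39 -23.21]
rot deg [  0.1 -11.7  -0. ]
```

View pics/wrist1.png

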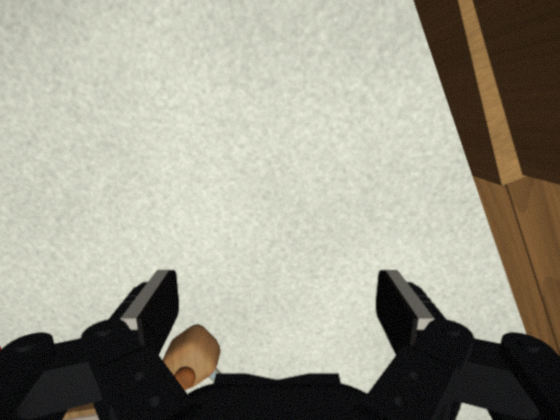

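View pics/scene1.png

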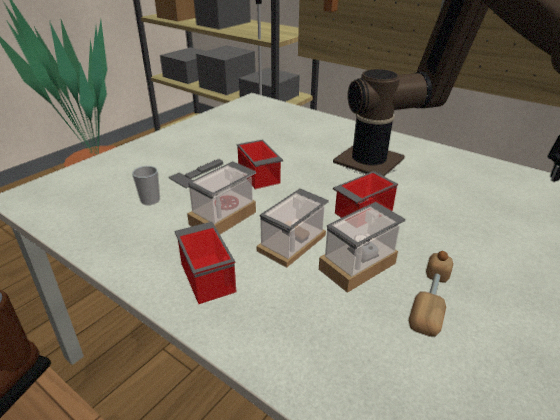

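The move was refused because every row needs all seven keys, so the pictures show the arm still at its start pose. Sending it again with full rows.

Emit:
{"method": "play_rows", "body": {"steps": [{"claw": 0,"tx": 3,"ty": 0,"tz": -2.4,"ax": 0,"ay": -4,"az": 0},{"claw": 0,"tx": 6,"ty": 0,"tz": -4.8,"ax": 0,"ay": -8,"az": 0},{"claw": 0,"tx": 9,"ty": 0,"tz": -7.2,"ax": 0,"ay": -11.7,"az": 0},{"claw": 0,"tx": 12,"ty": 0,"tz": -9.6,"ax": 0,"ay": -11.7,"az": 0},{"claw": 0,"tx": 15,"ty": 0,"tz": -12,"ax": 0,"ay": -11.7,"az": 0},{"claw": 0,"tx": 18,"ty": 0,"tz": -14.4,"ax": 0,"ay": -11.7,"az": 0},{"claw": 0,"tx": 21,"ty": 0.5,"tz": -16.8,"ax": 0,"ay": -11.7,"az": 0},{"claw": 0,"tx": 24,"ty": 1,"tz": -19.2,"ax": 0,"ay": -11.7,"az": 0},{"claw": 0,"tx": 26.5,"ty": 2,"tz": -21.4,"ax": 0,"ay": -11.7,"az": 0},{"claw": 0,"tx": 28.4,"ty": 2.8,"tz": -22.9,"ax": 0,"ay": -11.7,"az": 0},{"claw": 0,"tx": 28.9,"ty": 3,"tz": -23.2,"ax": 0,"ay": -11.7,"az": 0},{"claw": 0,"tx": 28.9,"ty": 3,"tz": -23.2,"ax": 0,"ay": -11.7,"az": 0}], "grip_force": 20}}

```text
time: 1.25
eef_pos: [0.4569, 0.2655, 0.2005]
tcp_rot: [0.701, -0.093, 0.092, -0.701]
contact_force: [-1.1, 0.0, 0.0]
opening: -0.001
```

Run:
```python
from h import *
for n in("wrist","scene"):
    p,d=cams.read_camera(n);np.save(n+"2.npy",d)
    cv2.imwrite(f"pics/{n}2.png",cv2.convertScaleAbs(p,alpha=1.4))
y=np.array([0,0,-1.]);x=np.cross(y,by)
go(b(-.152,.137),R.from_matrix(np.c_[x,y,by]))
```

```text
t 1.35 pos [0.4566 0.2675 0.2016] F [ 0.28 -0.11 -0.15] op 0.0
shift cm [-0.02  6.46 -0.1 ]
rot deg [-0.  0. -0.]
```

View pics/wrist2.png

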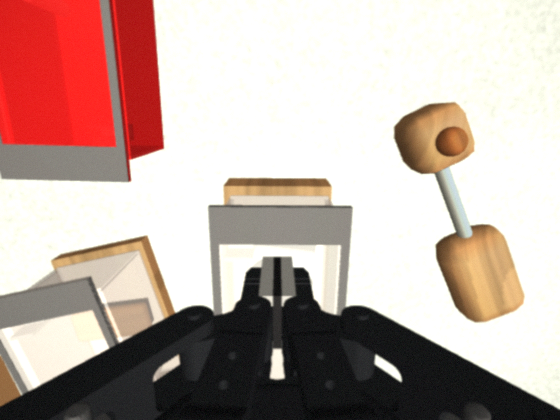

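View pics/scene2.png

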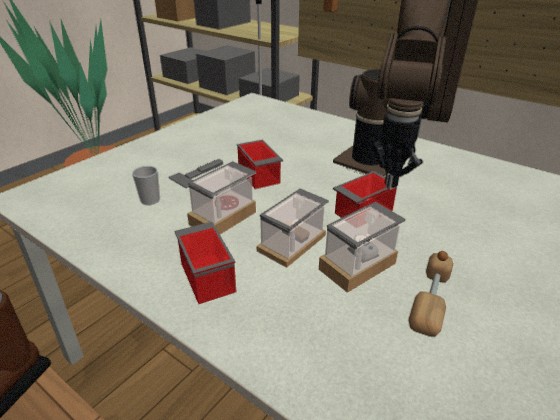

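The wrist view shows the strip of the headlamp lid between rows 206 and 244, columns 210 to 352, square to the jaws. I'll measure it in tool coordinates.

Run:
```python
from h import *
d=np.load("wrist2.npy");m=cams.camera_model("wrist")
uv=[[212,209],[350,209],[281,208],[281,225],[281,243],[230,225],[335,225]]
n=cv2.undistortPoints(np.array(uv,float).reshape(-1,1,2),m["intrinsics"],m["distortion"])[:,0]
D=np.array([d[v,u] for u,v in uv]);T=m["tool_from_camera"]
P=(np.c_[n,np.ones(7)]*D[:,None])@T[:3,:3].T+T[:3,3]
print((P*100).round(2))
```

```text
[[-1.17  6.63 -4.23]
 [-1.16  6.67  4.72]
 [-1.25  6.61  0.24]
 [-0.06  6.67  0.25]
 [ 1.21  6.66  0.25]
 [-0.05  6.72 -3.12]
 [-0.05  6.7   3.81]]
```

Emit:
{"method": "play_rows", "body": {"steps": [{"claw": 0,"tx": 0,"ty": 2,"tz": 0.2,"ax": 0,"ay": 0,"az": 0},{"claw": 0,"tx": 0,"ty": 4,"tz": 0.2,"ax": 0,"ay": 0,"az": 0},{"claw": 0,"tx": 0,"ty": 5.4,"tz": 0.2,"ax": 0,"ay": 0,"az": 0},{"claw": 0,"tx": 0,"ty": 6.0,"tz": 0.2,"ax": 0,"ay": 0,"az": 0},{"claw": 0,"tx": 0,"ty": 6.3,"tz": 0.2,"ax": 0,"ay": 0,"az": 0},{"claw": 0,"tx": 0,"ty": 6.5,"tz": 0.2,"ax": 0,"ay": 0,"az": 0},{"claw": 0,"tx": 0,"ty": 6.7,"tz": 0.2,"ax": 0,"ay": 0,"az": 0},{"claw": 0,"tx": 0,"ty": 6.7,"tz": 0.2,"ax": 0,"ay": 0,"az": 0}]}}

```text
time: 2.02
eef_pos: [0.4575, 0.2693, 0.135]
tcp_rot: [-0.701, 0.091, -0.092, 0.701]
contact_force: [0.4, -1.4, -0.6]
opening: -0.0
```

Emit:
{"method": "play_rows", "body": {"steps": [{"claw": 0,"tx": 0,"ty": 0.1,"tz": 0,"ax": 0,"ay": 0,"az": 0},{"claw": 0,"tx": 0,"ty": 0.2,"tz": 0,"ax": 0,"ay": 0,"az": 0},{"claw": 0,"tx": 0,"ty": 0.2,"tz": 0,"ax": 0,"ay": 0,"az": 0}]}}

```text
time: 2.27
eef_pos: [0.4576, 0.269, 0.133]
tcp_rot: [-0.701, 0.091, -0.092, 0.701]
contact_force: [0.7, -0.0, 0.4]
opening: 0.0
```

Emit:
{"method": "play_rows", "body": {"steps": [{"claw": 0,"tx": 0,"ty": 0.1,"tz": 0,"ax": 0,"ay": 0,"az": 0},{"claw": 0,"tx": 0,"ty": 0.2,"tz": 0,"ax": 0,"ay": 0,"az": 0},{"claw": 0,"tx": 0,"ty": 0.2,"tz": 0,"ax": 0,"ay": 0,"az": 0}]}}

```text
time: 2.52
eef_pos: [0.4576, 0.2691, 0.1318]
tcp_rot: [-0.701, 0.091, -0.092, 0.701]
contact_force: [-2.1, -0.8, 5.9]
opening: -0.001
```

Emit:
{"method": "play_rows", "body": {"steps": [{"claw": 0,"tx": 0,"ty": 0.1,"tz": 0,"ax": 0,"ay": 0,"az": 0},{"claw": 0,"tx": 0,"ty": 0.2,"tz": 0,"ax": 0,"ay": 0,"az": 0},{"claw": 0,"tx": 0,"ty": 0.2,"tz": 0,"ax": 0,"ay": 0,"az": 0}]}}

```text
time: 2.77
eef_pos: [0.4576, 0.2691, 0.1298]
tcp_rot: [-0.701, 0.091, -0.092, 0.701]
contact_force: [-2.3, -0.4, 6.8]
opening: 0.001
```

Emit:
{"method": "play_rows", "body": {"steps": [{"claw": 0,"tx": 0,"ty": 0.1,"tz": 0,"ax": 0,"ay": 0,"az": 0},{"claw": 0,"tx": 0,"ty": 0.2,"tz": 0,"ax": 0,"ay": 0,"az": 0},{"claw": 0,"tx": 0,"ty": 0.2,"tz": 0,"ax": 0,"ay": 0,"az": 0}]}}

```text
time: 3.02
eef_pos: [0.4576, 0.2691, 0.1275]
tcp_rot: [-0.701, 0.091, -0.092, 0.701]
contact_force: [-2.0, 0.7, 4.4]
opening: -0.001
```

Emit:
{"method": "play_rows", "body": {"steps": [{"claw": 0,"tx": 0,"ty": 0.1,"tz": 0,"ax": 0,"ay": 0,"az": 0},{"claw": 0,"tx": 0,"ty": 0.1,"tz": 0,"ax": 0,"ay": 0,"az": 0}]}}

```text
time: 3.18
eef_pos: [0.4576, 0.2691, 0.1264]
tcp_rot: [-0.701, 0.091, -0.092, 0.701]
contact_force: [-1.5, 0.4, 5.0]
opening: 0.001
```

Now about 6 mm down with 5 N. I'll lift straight up and let the lid follow.

Emit:
{"method": "play_rows", "body": {"steps": [{"claw": 0,"tx": 0,"ty": -1,"tz": 0,"ax": 0,"ay": 0,"az": 0},{"claw": 0,"tx": 0,"ty": -3,"tz": 0,"ax": 0,"ay": 0,"az": 0},{"claw": 0,"tx": 0,"ty": -6,"tz": 0,"ax": 0,"ay": 0,"az": 0},{"claw": 0,"tx": 0,"ty": -9,"tz": 0,"ax": 0,"ay": 0,"az": 0},{"claw": 0,"tx": -1,"ty": -12,"tz": 0,"ax": 0,"ay": 0,"az": 0},{"claw": 0,"tx": -2,"ty": -13,"tz": 0,"ax": 0,"ay": 0,"az": 0},{"claw": 0,"tx": -3,"ty": -13,"tz": 0,"ax": 0,"ay": 0,"az": 0},{"claw": 0,"tx": -4,"ty": -13,"tz": 0,"ax": 0,"ay": 0,"az": 0},{"claw": 0,"tx": -4,"ty": -13,"tz": 0,"ax": 0,"ay": 0,"az": 0},{"claw": 0,"tx": -4,"ty": -13,"tz": 0,"ax": 0,"ay": 0,"az": 0},{"claw": 0,"tx": -4,"ty": -13,"tz": 0,"ax": 0,"ay": 0,"az": 0},{"claw": 0,"tx": -4,"ty": -13,"tz": 0,"ax": 0,"ay": 0,"az": 0}]}}

```text
time: 4.18
eef_pos: [0.4182, 0.2788, 0.2539]
tcp_rot: [0.702, -0.092, 0.091, -0.701]
contact_force: [-1.0, 0.4, -0.1]
opening: -0.001
```

Run:
```python
from h import *
go(b(-.152,.2))
for n in("wrist","scene"):
    p,d=cams.read_camera(n);np.save(n+"3.npy",d)
    cv2.imwrite(f"pics/{n}3.png",cv2.convertScaleAbs(p,alpha=1.4))
```

```text
t 4.18 pos [0.4182 0.2788 0.2539] F [-0.99  0.37 -0.14] op -0.0
shift cm [ 3.99  5.38 -0.2 ]
```

View pics/wrist3.png

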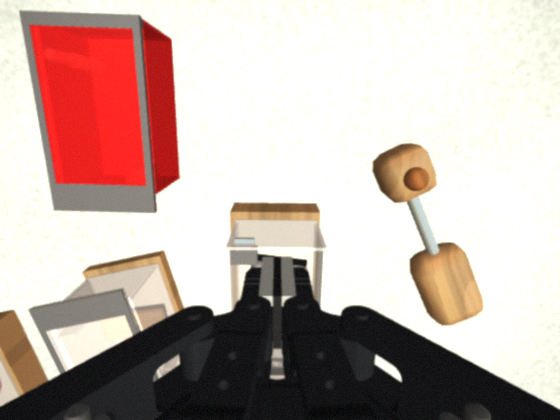

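View pics/scene3.png

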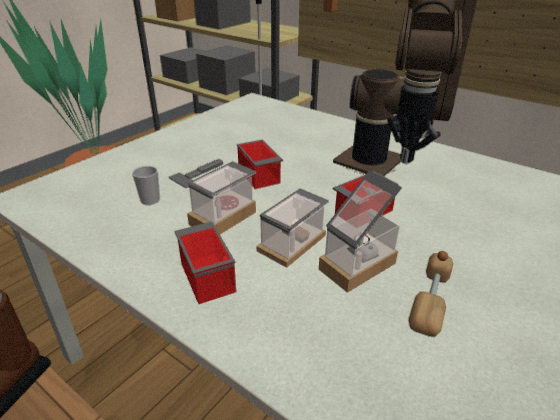

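The lid is ajar: in the scene view its free edge is at about (385,180), and the wrist view looks down into the open bin. Next I'll lower the finger in front of the free edge, which also gives the lid time to rest.

Emit:
{"method": "play_rows", "body": {"steps": [{"claw": 0,"tx": 0,"ty": 2,"tz": 0.6,"ax": 0,"ay": 0,"az": 0},{"claw": 0,"tx": 0,"ty": 4.3,"tz": 1.2,"ax": 0,"ay": 0,"az": 0},{"claw": 0,"tx": 0,"ty": 4.3,"tz": 1.2,"ax": 0,"ay": 0,"az": 0},{"claw": 0,"tx": 0,"ty": 4.3,"tz": 1.2,"ax": 0,"ay": 0,"az": 0},{"claw": 0,"tx": 0,"ty": 4.3,"tz": 1.2,"ax": 0,"ay": 0,"az": 0},{"claw": 0,"tx": 0,"ty": 4.3,"tz": 1.2,"ax": 0,"ay": 0,"az": 0},{"claw": 0,"tx": 0,"ty": 4.3,"tz": 1.2,"ax": 0,"ay": 0,"az": 0},{"claw": 0,"tx": 0,"ty": 4.3,"tz": 1.2,"ax": 0,"ay": 0,"az": 0}]}}

```text
time: 4.95
eef_pos: [0.4221, 0.2908, 0.2136]
tcp_rot: [-0.701, 0.091, -0.092, 0.702]
contact_force: [-0.8, 0.1, -0.3]
opening: 0.002
```

Run:
```python
from h import *
go(b(-.152,.2))
for n in("top","scene"):
    p,d=cams.read_camera(n);np.save(n+"4.npy",d)
    s=(slice(170,290),slice(100,260)) if n=="top" else (slice(100,290),slice(290,450))
    cv2.imwrite(f"pics/{n}4.png",cv2.resize(cv2.convertScaleAbs(p[s],alpha=1.4),None,fx=3,fy=3,interpolation=cv2.INTER_CUBIC))
```

```text
t 4.95 pos [0.4221 0.2908 0.2136] F [-0.83  0.07 -0.31] op 0.0
shift cm [ 3.91  1.36 -1.47]
```

View pics/top4.png

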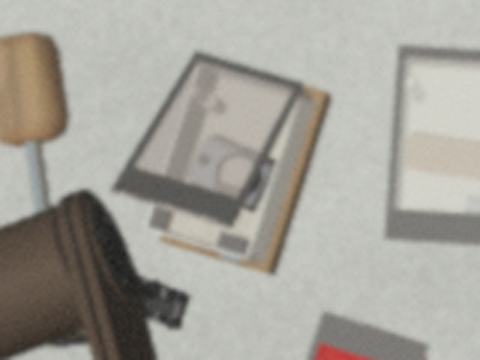

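View pics/scene4.png

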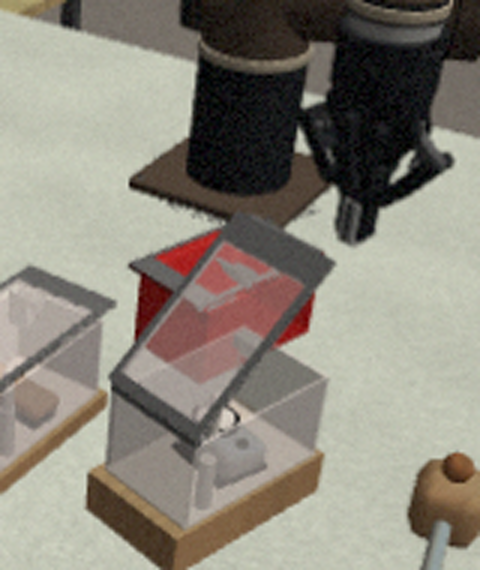

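The lid rests ajar in both views, with the finger standing in front of it and just below its edge. Now I'll push the edge back along its arc.

Emit:
{"method": "play_rows", "body": {"steps": [{"claw": 0,"tx": 2,"ty": 0.2,"tz": 0,"ax": 0,"ay": 0,"az": 0},{"claw": 0,"tx": 4,"ty": 0.2,"tz": 0,"ax": 0,"ay": 0,"az": 0},{"claw": 0,"tx": 4.8,"ty": 0.2,"tz": 0,"ax": 0,"ay": 0,"az": 0},{"claw": 0,"tx": 5.3,"ty": 0.1,"tz": 0,"ax": 0,"ay": 0,"az": 0},{"claw": 0,"tx": 5.8,"ty": -0.4,"tz": 0,"ax": 0,"ay": 0,"az": 0},{"claw": 0,"tx": 6.4,"ty": -1,"tz": 0,"ax": 0,"ay": 0,"az": 0},{"claw": 0,"tx": 7,"ty": -1.6,"tz": 0,"ax": 0,"ay": 0,"az": 0},{"claw": 0,"tx": 7.7,"ty": -2.3,"tz": 0,"ax": 0,"ay": 0,"az": 0}]}}

```text
time: 5.72
eef_pos: [0.4959, 0.271, 0.2359]
tcp_rot: [0.701, -0.092, 0.091, -0.701]
contact_force: [-1.1, -0.2, -0.8]
opening: -0.003
```

Run:
```python
from h import *
go(b(-.152,.2))
for n in("scene",):
    p,d=cams.read_camera(n)
    s=(slice(100,290),slice(290,450))
    cv2.imwrite(f"pics/{n}5.png",cv2.resize(cv2.convertScaleAbs(p[s],alpha=1.4),None,fx=3,fy=3,interpolation=cv2.INTER_CUBIC))
```

```text
t 5.72 pos [0.4959 0.271  0.2359] F [-1.15 -0.23 -0.76] op -0.0
shift cm [-3.73  3.59 -1.44]
```

View pics/scene5.png

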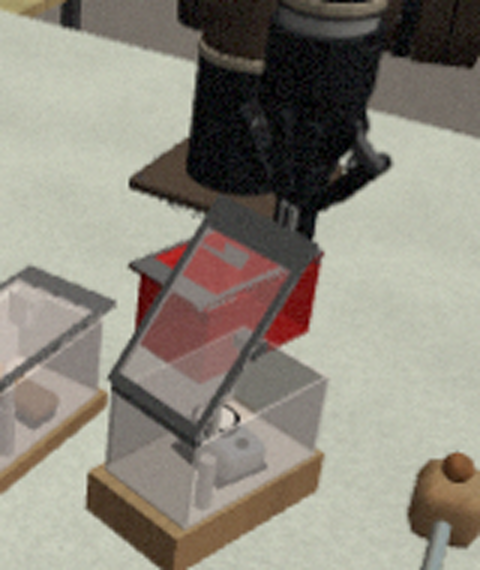

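Emit:
{"method": "play_rows", "body": {"steps": [{"claw": 0,"tx": 0.9,"ty": -0.7,"tz": 0,"ax": 0,"ay": 0,"az": 0},{"claw": 0,"tx": 1.9,"ty": -1.3,"tz": 0,"ax": 0,"ay": 0,"az": 0},{"claw": 0,"tx": 2.9,"ty": -1.9,"tz": 0,"ax": 0,"ay": 0,"az": 0},{"claw": 0,"tx": 3.9,"ty": -2.3,"tz": 0,"ax": 0,"ay": 0,"az": 0},{"claw": 0,"tx": 4.9,"ty": -2.7,"tz": 0,"ax": 0,"ay": 0,"az": 0},{"claw": 0,"tx": 6,"ty": -3.1,"tz": 0,"ax": 0,"ay": 0,"az": 0},{"claw": 0,"tx": 7.2,"ty": -3.3,"tz": 0,"ax": 0,"ay": 0,"az": 0},{"claw": 0,"tx": 8.4,"ty": -3.5,"tz": 0,"ax": 0,"ay": 0,"az": 0}]}}

```text
time: 6.43
eef_pos: [0.5785, 0.2489, 0.2704]
tcp_rot: [0.701, -0.091, 0.092, -0.701]
contact_force: [-0.8, -0.1, 1.6]
opening: -0.003
```

Run:
```python
from h import *
go(b(-.152,.2))
for n in("scene",):
    p,d=cams.read_camera(n)
    s=(slice(100,290),slice(290,450))
    cv2.imwrite(f"pics/{n}6.png",cv2.resize(cv2.convertScaleAbs(p[s],alpha=1.4),None,fx=3,fy=3,interpolation=cv2.INTER_CUBIC))
```

```text
t 6.43 pos [0.5785 0.2489 0.2704] F [-0.77 -0.07  1.56] op -0.0
shift cm [-12.29   7.04  -1.43]
```

View pics/scene6.png

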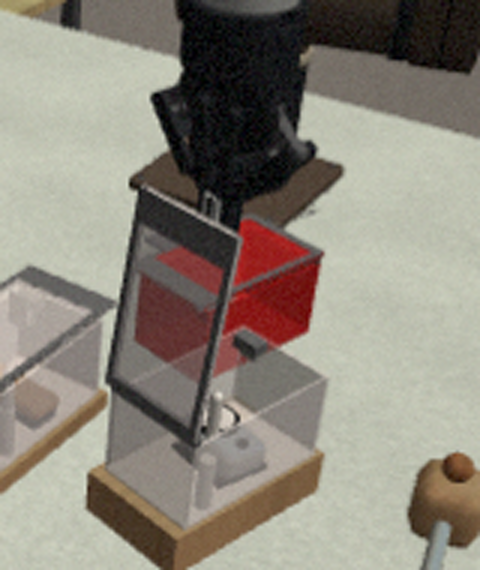

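The lid is nearly upright, with the finger touching near the strip. I'll push it past vertical.

Emit:
{"method": "play_rows", "body": {"steps": [{"claw": 0,"tx": 0.8,"ty": -0.1,"tz": 0,"ax": 0,"ay": 0,"az": 0},{"claw": 0,"tx": 1.6,"ty": -0.1,"tz": 0,"ax": 0,"ay": 0,"az": 0},{"claw": 0,"tx": 2.4,"ty": -0.1,"tz": 0,"ax": 0,"ay": 0,"az": 0},{"claw": 0,"tx": 3.1,"ty": 0,"tz": 0,"ax": 0,"ay": 0,"az": 0},{"claw": 0,"tx": 3.7,"ty": 0,"tz": 0,"ax": 0,"ay": 0,"az": 0},{"claw": 0,"tx": 4.2,"ty": 0,"tz": 0,"ax": 0,"ay": 0,"az": 0},{"claw": 0,"tx": 4.2,"ty": 0,"tz": 0,"ax": 0,"ay": 0,"az": 0},{"claw": 0,"tx": 4.2,"ty": 0,"tz": 0,"ax": 0,"ay": 0,"az": 0}]}}

```text
time: 7.15
eef_pos: [0.618, 0.2385, 0.2702]
tcp_rot: [0.701, -0.092, 0.092, -0.701]
contact_force: [-0.4, -0.1, 0.5]
opening: 0.003
```

Run:
```python
from h import *
go(b(-.152,.2))
for n in("scene",):
    p,d=cams.read_camera(n)
    s=(slice(100,290),slice(290,450))
    cv2.imwrite(f"pics/{n}7.png",cv2.resize(cv2.convertScaleAbs(p[s],alpha=1.4),None,fx=3,fy=3,interpolation=cv2.INTER_CUBIC))
```

```text
t 7.15 pos [0.618  0.2385 0.2702] F [-0.4  -0.1   0.51] op 0.0
shift cm [-16.37   7.02  -1.45]
```

View pics/scene7.png

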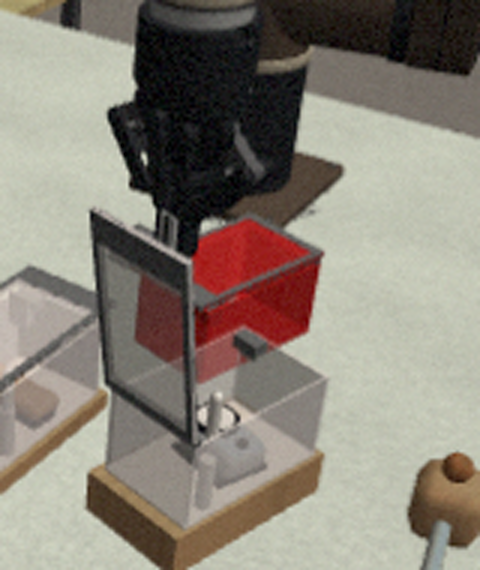

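The lid is past upright, leaning back. I'll draw the finger back towards the front and up, and let the lid settle.

Emit:
{"method": "play_rows", "body": {"steps": [{"claw": 0,"tx": -1,"ty": 0,"tz": 0,"ax": 0,"ay": 0,"az": 0},{"claw": 0,"tx": -3,"ty": 0,"tz": 0,"ax": 0,"ay": 0,"az": 0},{"claw": 0,"tx": -6,"ty": -1,"tz": 0,"ax": 0,"ay": 0,"az": 0},{"claw": 0,"tx": -9,"ty": -2,"tz": 0,"ax": 0,"ay": 0,"az": 0},{"claw": 0,"tx": -12,"ty": -3,"tz": 0,"ax": 0,"ay": 0,"az": 0},{"claw": 0,"tx": -14,"ty": -4,"tz": 0,"ax": 0,"ay": 0,"az": 0},{"claw": 0,"tx": -15,"ty": -4,"tz": 0,"ax": 0,"ay": 0,"az": 0},{"claw": 0,"tx": -15,"ty": -4,"tz": 0,"ax": 0,"ay": 0,"az": 0},{"claw": 0,"tx": -15,"ty": -4,"tz": 0,"ax": 0,"ay": 0,"az": 0},{"claw": 0,"tx": -15,"ty": -4,"tz": 0,"ax": 0,"ay": 0,"az": 0},{"claw": 0,"tx": -15,"ty": -4,"tz": 0,"ax": 0,"ay": 0,"az": 0},{"claw": 0,"tx": -15,"ty": -4,"tz": 0,"ax": 0,"ay": 0,"az": 0}]}}

```text
time: 8.2
eef_pos: [0.4734, 0.2766, 0.3093]
tcp_rot: [0.701, -0.092, 0.091, -0.701]
contact_force: [-0.1, -1.0, -0.1]
opening: -0.002
```

Emit:
{"method": "play_rows", "body": {"steps": [{"claw": 0,"tx": 0,"ty": 0,"tz": 0,"ax": 0,"ay": 0,"az": 0},{"claw": 0,"tx": 0,"ty": 0,"tz": 0,"ax": 0,"ay": 0,"az": 0},{"claw": 0,"tx": 0,"ty": 0,"tz": 0,"ax": 0,"ay": 0,"az": 0},{"claw": 0,"tx": 0,"ty": 0,"tz": 0,"ax": 0,"ay": 0,"az": 0},{"claw": 0,"tx": 0,"ty": 0,"tz": 0,"ax": 0,"ay": 0,"az": 0},{"claw": 0,"tx": 0,"ty": 0,"tz": 0,"ax": 0,"ay": 0,"az": 0},{"claw": 0,"tx": 0,"ty": 0,"tz": 0,"ax": 0,"ay": 0,"az": 0},{"claw": 0,"tx": 0,"ty": 0,"tz": 0,"ax": 0,"ay": 0,"az": 0},{"claw": 0,"tx": 0,"ty": 0,"tz": 0,"ax": 0,"ay": 0,"az": 0},{"claw": 0,"tx": 0,"ty": 0,"tz": 0,"ax": 0,"ay": 0,"az": 0},{"claw": 0,"tx": 0,"ty": 0,"tz": 0,"ax": 0,"ay": 0,"az": 0},{"claw": 0,"tx": 0,"ty": 0,"tz": 0,"ax": 0,"ay": 0,"az": 0}]}}

```text
time: 9.2
eef_pos: [0.4727, 0.2771, 0.3103]
tcp_rot: [-0.701, 0.092, -0.092, 0.701]
contact_force: [0.2, 0.0, 0.9]
opening: 0.003
```

Run:
```python
from h import *
go(b(-.152,.2))
for n in("scene","top"):
    p,d=cams.read_camera(n);np.save(n+"8.npy",d)
    cv2.imwrite(f"pics/{n}8.png",cv2.convertScaleAbs(p,alpha=1.4))
p0=cv2.imread("pics/top0.png");cv2.imwrite("pics/diff8.png",cv2.convertScaleAbs(cv2.absdiff(p0,p),alpha=3))
```

```text
t 9.2 pos [0.4727 0.2771 0.3103] F [0.21 0.03 0.85] op 0.0
shift cm [-1.34 11.03 -1.45]
```

View pics/scene8.png

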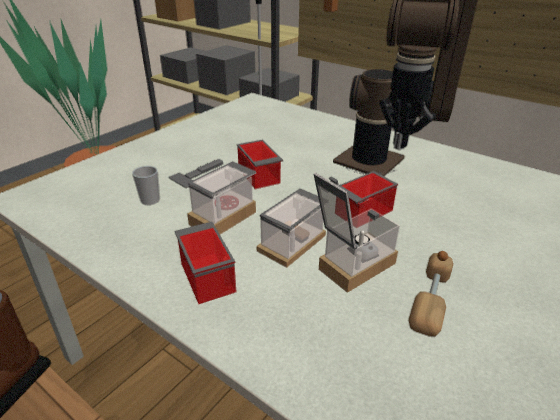

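View pics/top8.png

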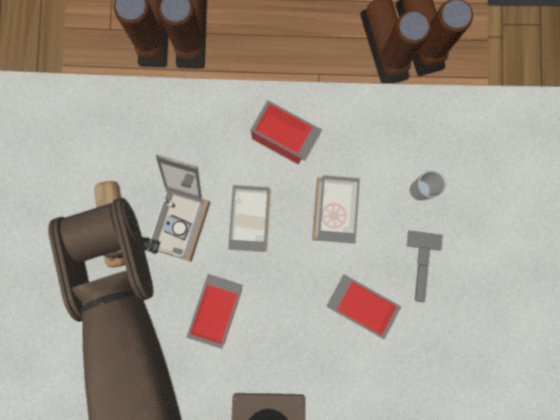

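View pics/diff8.png

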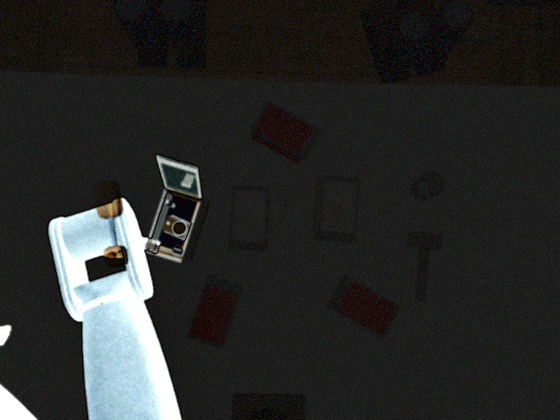

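The lid stands open in both views, and the difference image shows nothing else moved. I'll wait another second, then check the lid's angle and that it is at rest.

Emit:
{"method": "play_rows", "body": {"steps": [{"claw": 0,"tx": 0,"ty": 0,"tz": 0,"ax": 0,"ay": 0,"az": 0},{"claw": 0,"tx": 0,"ty": 0,"tz": 0,"ax": 0,"ay": 0,"az": 0},{"claw": 0,"tx": 0,"ty": 0,"tz": 0,"ax": 0,"ay": 0,"az": 0},{"claw": 0,"tx": 0,"ty": 0,"tz": 0,"ax": 0,"ay": 0,"az": 0},{"claw": 0,"tx": 0,"ty": 0,"tz": 0,"ax": 0,"ay": 0,"az": 0},{"claw": 0,"tx": 0,"ty": 0,"tz": 0,"ax": 0,"ay": 0,"az": 0},{"claw": 0,"tx": 0,"ty": 0,"tz": 0,"ax": 0,"ay": 0,"az": 0},{"claw": 0,"tx": 0,"ty": 0,"tz": 0,"ax": 0,"ay": 0,"az": 0},{"claw": 0,"tx": 0,"ty": 0,"tz": 0,"ax": 0,"ay": 0,"az": 0},{"claw": 0,"tx": 0,"ty": 0,"tz": 0,"ax": 0,"ay": 0,"az": 0},{"claw": 0,"tx": 0,"ty": 0,"tz": 0,"ax": 0,"ay": 0,"az": 0},{"claw": 0,"tx": 0,"ty": 0,"tz": 0,"ax": 0,"ay": 0,"az": 0}]}}

```text
time: 10.3
eef_pos: [0.4728, 0.2771, 0.3103]
tcp_rot: [-0.701, 0.092, -0.092, 0.701]
contact_force: [0.6, -0.3, 0.1]
opening: -0.0
```

Run:
```python
from h import *
a=np.load("top8.npy");p,d=cams.read_camera("top")
print("depth diff lid",np.abs(a-d)[155:200,155:205].mean(), "elsewhere",np.abs(a-d)[155:250,230:360].mean())
v,u=np.mgrid[150:205,150:210];uv=np.c_[u.ravel(),v.ravel()]
P=W("top",uv,d[v,u].ravel())-HX
X=P@bx;Y=P@by;Z=P[:,2]
k=(Z>.02)&(abs(Y)<.05)&(Z<.2);print(k.sum(),Z[k].max())
ang=np.pi/2+np.arctan2(X[k],Z[k]);kk=Z[k]>.1;print("lid angle",np.percentile(ang[kk],[10,50,90]))
cv2.imwrite("pics/top9.png",p)
d0=np.load("top0.npy")
for n,s in(("brush",(slice(188,250),slice(232,268))),("basket",(slice(178,240),slice(318,358)))):
    print(n,np.median(d[s]-d0[s]))
```

```text
depth diff lid 0.014510098 elsewhere 0.015138357
1139 0.16309691414313165
lid angle [1.71064295 1.84075073 1.85530372]
brush -3.4570694e-05
basket 2.4616718e-05
```

```bash
python3 -c "
from plant import ctrl
print(ctrl.sign_off())"
```

```text
the job is handed in; nothing more can be done
None
```

The headlamp bin is open: its lid stands fully back on its own, at about 1.84 rad. I handed the job in at about 10.4 s, and the interface gave no verdict.

- **Pressing:** with closed fingertips I pressed the front strip down about 6 mm, and the readings between moves stayed under 8 N. When I drew up, the lid sprang ajar. Pictures taken about 0.8 s apart both showed it ajar; I did not measure its angle there.
- **Opening:** I then pushed the free edge back along its arc past upright and withdrew. Two depth pictures a second apart differed over the lid only by camera noise.
- **Other objects:** the headlamp is still in its bin. The other two lids' depths are unchanged, and the before/after picture shows the other bins, scraper and tumbler unmoved. The arm partly hid the boot tree in the last top view, but the scene view shows it in place. The finger was clear of everything.
- **Failed or disagreeing:** my first move was refused, without moving the arm, because its rows left out some keys. The first camera estimates of the lid height ranged from 118 to 135 mm; contact came at about 132 mm.

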